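# Two-key release of a test box's drawer

### The job

Unlock the drawer of the test box: with the two fingertips press its two square keys down together, never one key alone, and keep both held down until the drawer has slid all the way out by its own spring; then let go of both keys and back off. Do not press the round button, and leave the flux tin, tape roll and pliers where they lie.

Things in the scene. Friction and masses are not known exactly. Their poses are not given: they have to be found in the camera images.
- test_box: Grey sheet-metal box with a drawer, fixed to the bench, 173 mm deep (x, with the drawer front) by 180 mm wide (y) by 66 mm high to its flat top. Origin: middle of its footprint on the bench; x points from the drawer side to the back, y to the left seen from the drawer side, z up. On top, in this frame: the square keys at x +25 mm, y +32 mm (left) and y -32 mm (right); the round button at x -45 mm, y 0. The box's top and everything on it turn with the box.
- key_left_top (a point): Centre of the top face of the left square key: a flat grey cap 26 x 26 mm that stands 12 mm above the box's top (78 mm above the bench) when up, with a 3 mm high frame round it. The point sinks with the key. Axes as test_box. The two square keys stand 64 mm apart centre to centre (38 mm between their near edges) along the box's y.
- key_right_top (a point): Centre of the top face of the right square key, the same as the left one, 64 mm from it towards -y of the box.
- key_left (a joint): Travel of the left square key, m: 0 up, 0.007 fully down at a hard stop. Spring-loaded: 2 N to start, 5 N fully down, returns by itself. It counts as down beyond 0.005.
- key_right (a joint): Travel of the right square key, the same as the left.
- drawer (a joint): How far the drawer has slid out, m: 0 shut and locked, 0.055 fully out. Only while both square keys are down more than about 4.5 mm does its lock free it; a spring then slides it out slowly towards -x of the box (about 2 s for the full travel), and it stays out.
- drawer_front (a point): Centre of the front face of the drawer, a flat aluminium plate 168 x 48 mm with no handle, 35.5 mm above the bench; it moves out with the drawer.
- round_button (a joint): Travel of the round button, m: 0 up, 0.005 down; not to be pressed. Spring 1.6 to 3.6 N.
- round_button_top (a point): Centre of the top face of the round button, a grey cap 26 mm across that stands 10 mm above the box's top when up, midway across the box and 70 mm from the line of the square keys towards the drawer front.
- flux_tin: Loose round white tin, 52 mm across, 22 mm high, on the bench to the left or right of the box; origin: centre of its underside.
- tape_roll: Loose blue roll of tape, 72 mm across, 19 mm high, lying on the bench on the other side of the box; origin: centre of its underside.
- pliers: Loose pliers with yellow handles, 124 x 41 x 11 mm, lying on the bench behind the box; origin: centre of their underside.

How it is judged:
By the outcome, as a careful person would: the job done as asked, in the order asked, and still so for the second after the job is handed in, with the robot touching nothing.
It also fails if it takes over 32 s, if anything falls off the work surface, if the arm or the gripper's body presses on something with over 40 N, if the wrist force passes 120 N, or if a joint passes its speed limit or range.

### The arm

A 6-joint arm with a two-finger parallel gripper is mounted at the origin on a cart in front of the work surface, level with it; the furniture and walls round the work are solid. World frame = base frame: x ahead of the robot, y to its left, z up, the work surface at z = 0. Lengths are in m, angles in rad, forces in N, time in s.
With the tool pointing down it reaches from about 0.35 to 0.775 m from the base axis. Payload 7.3 kg.
Tool frame: the origin (TCP) lies at the centre of the arm's flange, where the gripper is bolted on; the fingertips stand 178 mm ahead of it and the grasp point (between the pads) lies 159 mm ahead of it; z points along the fingers, y is the line along which they close (so a half turn about z gives the same grasp; the last joint's range is limited). The gripper opens to 92 mm and grips with 3 to 60 N. Pads are 19 mm wide; open, the fingers measure 130 mm over their backs; the gripper's body (75 mm by 190 mm) begins 47 mm behind the grasp point.
Start: joints at [-1.257, 0.342, 1.524, -0, 1.275, -0.146], TCP at [0.233, -0.47, 0.405] pointing down, gripper open.
Joint ranges: [-2.53, 2.53], [-0.77, 2.02], [0.04, 2.7], [-1, 4.14], [0.28, 2.66], [-3.11, 3.11]. Speed limits (rad/s): [2.57, 2.57, 3.14, 3.14, 3.14, 3.14].

### API

Orientations are given as [roll, pitch, yaw] about the fixed x, y, z axes, in that order (R = Rz(yaw) Ry(pitch) Rx(roll)).
In Python, from cell import telemetry, vision, ticket gives the robot as it stands.
- The arm moves only by the shell command python3 -m crank 'ROWS' [FORCE]. ROWS is JSON, a list of rows, each a list of 5 numbers: the gripper command: -1 is shut, 1 is fully open, values between are in proportion, then the shift along the tool's x, y, z in mm, then the turn about the tool's z in rad. In form: [[fingers, dx, dy, dz, roll], ...]. A call has 1 to 12 rows; each row is the pose to reach, as a shift and turn from the pose commanded when the call began, along the tool's axes at that moment; what a row does not reach only later rows make up. A row lasts 1/12 s, in which the tool goes at most 41.7 mm and 7.16 degrees, less where a joint would pass 70% of its speed; a pose out of reach is approached as far as the arm can. A call with a gripper value outside its range is refused whole. The fingers move at their own pace and stop on an object; FORCE is the grip in N (left out, the last holds). Time passes only in rows, so rows that repeat a pose let the fingers close. It gives the time, the measured TCP pose, the force, the opening and the grip force at its end, in the units of the state.
- telemetry.observe(): the state, without advancing time (a new reading comes with each control period).
- vision.read_camera(name): name is "side" or "top" or "wrist"; returns (picture, depth): 400x640x3 uint8, red, green, blue; 400x640 float32, m along the optical axis (not along the pixel's ray), 0 where there is no reading.
- vision.get_calibration(name): a dict with "camera_matrix" (3x3 intrinsics, pixels), "rvec" (rotation vector, rad) and "tvec" (3), from world to camera coordinates, as OpenCV has them. Camera axes: x right, y down, z forward; pixel columns grow to the right and rows downward; lengths in m; the calibration is good to about 2 mm. A picture is of the moment at which its call begins: read the wrist's pose just before it. get_calibration takes no time and is no camera call; for the wrist camera it gives the pose at the moment of the call.
- ticket.hand_in(): hands the job in; it is judged then, once.
The state is a dict: "time": time; "qpos": joint angles; "qvel": joint speeds; "joint_efforts": joint torques, N m; "tool_pos": TCP position; "tool_rot": TCP orientation; "contact_force": force on the tool from outside, world axes, zero at the start; "torque": the same for the moment, N m; "opening": finger opening in m; "grip_force": force on a finger pad.
Only numpy, scipy, OpenCV 4.12 (cv2) and the standard library are available. Lean on these libraries where they do the work, as an engineer would, in place of code of your own. Each camera call takes 0.05 s, during which the arm holds its last target. There are 200 camera calls.

## Working session

There is one attempt and no reset: what is moved stays moved. The work goes in short steps, Python scripts to look and compute and a shell command to move; the robot and the scene stay as the last step left them, time stands still between calls to the robot, and variables do not carry over. Pictures are saved under pics/ and viewed, at most 10 in all, crops included, and the job is handed in when it is done.

```bash
mkdir -p pics; ls; python3 - <<'E'
from cell import telemetry, vision
import cv2
for n in ("top","side"):
    p,d=vision.read_camera(n); cv2.imwrite(f"pics/{n}1.png",p[:,:,::-1])
    import numpy as np; np.save(f"pics/{n}_d.npy",d)
    c=vision.get_calibration(n); print(n,c)
print(telemetry.observe())
E
```

```text
pics
top {'camera_matrix': array([[382.58371874,   0.        , 316.85602639],
       [  0.        , 382.58371874, 195.93883871],
       [  0.        ,   0.        ,   1.        ]]), 'rvec': array([ 2.17077681, -2.17305306,  0.12617789]), 'tvec': array([0.0111765 , 0.60431068, 0.95912774])}
side {'camera_matrix': array([[407.77887669,   0.        , 317.85032713],
       [  0.        , 407.77887669, 194.81484405],
       [  0.        ,   0.        ,   1.        ]]), 'rvec': array([ 0.71746911, -2.36376585,  1.41839228]), 'tvec': array([0.50773561, 0.22771941, 0.61794191])}
{'time': 0.1, 'qpos': array([-1.25701529e+00,  3.42649138e-01,  1.52490958e+00, -1.59874743e-05,
        1.27538321e+00, -1.46017808e-01]), 'qvel': array([-0.00102007, -0.00116225, -0.00250138,  0.00152715, -0.00093394,
        0.00035049]), 'joint_efforts': array([ 3.30655123e-03, -4.32002592e+01, -2.44696033e+01,  7.19611743e-02,
        5.25205024e-02, -4.83325073e-05]), 'tool_pos': array([ 0.23295178, -0.47035882,  0.40412048]), 'tool_rot': array([-3.14025551e+00, -1.81193139e-04,  4.59803387e-01]), 'contact_force': array([0.35525602, 0.18261625, 0.09635713]), 'torque': array([ 0.00784826, -0.00923675, -0.01175883]), 'grip_force': 0.0, 'opening': 0.09182553859293759}
```

View pics/top1.png

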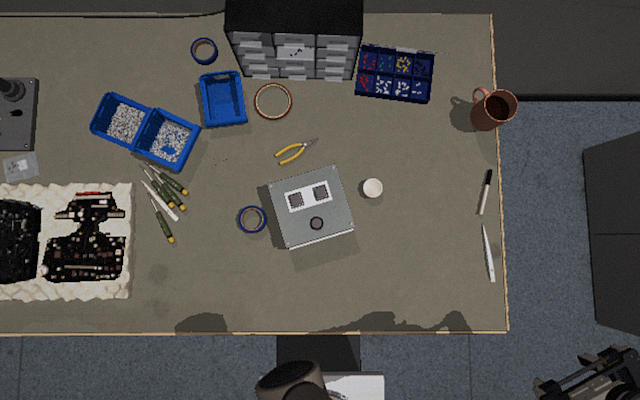

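View pics/side1.png

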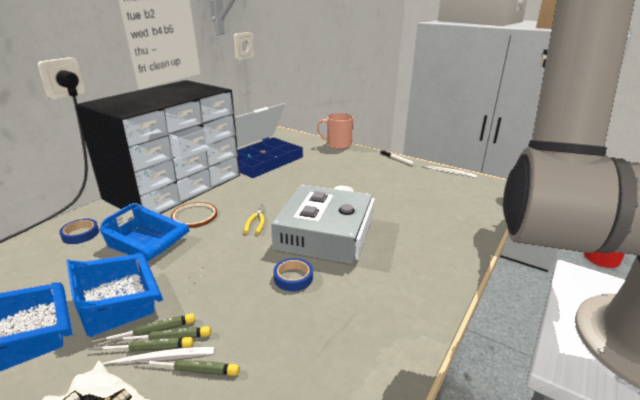

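The top view shows the box at about (312,206), its square keys at (296,200) and (320,192), and the round button at (316,224), with the drawer side towards the robot. The side view agrees.

```bash
cat > h.py <<'E'
import numpy as np, cv2
from cell import telemetry, vision
def ray(c,uv,z):
    R=cv2.Rodrigues(c["rvec"])[0]; o=-R.T@np.ravel(c["tvec"])
    d=R.T@np.linalg.inv(c["camera_matrix"])@np.array([*uv,1.]); return o+d*(z-o[2])/d[2]
def blobs(p,roi,thr=75,amin=60,amax=1e5):
    x0,y0,x1,y1=roi; g=cv2.cvtColor(p,cv2.COLOR_RGB2GRAY)[y0:y1,x0:x1]
    m=(g<thr).astype(np.uint8); n,_,s,ce=cv2.connectedComponentsWithStats(m)
    return [(s[i],ce[i]+[x0,y0]) for i in range(1,n) if amin<s[i,4]<amax]
def report(L,R,B):
    k=(L+R)/2; v=L-R; yaw=np.arctan2(-v[0],v[1]); print("L",L,"R",R,"B",B,"mid",k,"yaw",yaw,"sep",np.linalg.norm(v),"midB",np.linalg.norm((k-B)[:2]), np.arctan2(*(k-B)[1::-1]))
    s=telemetry.observe(); tr=s["tool_rot"]; from_=cv2.Rodrigues
    from scipy.spatial.transform import Rotation as Ro
    M=Ro.from_euler("xyz",tr).as_matrix()
    print("tool",s["tool_pos"],tr,"opening",s["opening"])
    t=k+[0,0,.178]; print("shift tool mm (tips at key top)",1000*M.T@(t-s["tool_pos"]),"roll about tool z",-(yaw-tr[2]))
E
python3 - <<'E'
from h import *
p=cv2.imread("pics/top1.png")[:,:,::-1]; c=vision.get_calibration("top")
bl=blobs(p,(283,180,332,235),80,40)
for s,ce in bl: print(s,ce,ray(c,ce,.078))
cv2.imwrite("pics/crop.png",cv2.resize(p[155:260,255:365,::-1],None,fx=5,fy=5,interpolation=0))
E
```

```text
[27 37 13 13 77] [316.09090909 223.        ] [0.53273693 0.01300499 0.078     ]
```

View pics/crop.png

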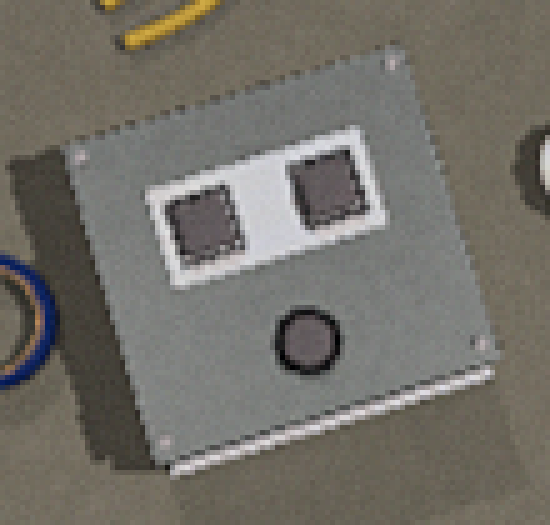

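The crop shows the left key at crop (203,223), the right key at (333,187) and the button at (308,342).

```bash
python3 - <<'E'
from h import *
p=cv2.imread("pics/top1.png")[:,:,::-1]; c=vision.get_calibration("top")
P=[]
for x,y,z in ((295,199,.078),(321,192,.078),(316,223,.076)):
    b=max(blobs(p,(x-10,y-10,x+11,y+11),112,40),key=lambda b:b[0][4]); print(b); P.append(ray(c,b[1],z))
report(*P)
E
```

```text
(array([  3,   3,  16,  16, 161], dtype=int32), array([295.29813665, 199.53416149]))
(array([  2,   3,  16,  16, 168], dtype=int32), array([319.92261905, 192.24404762]))
(array([  3,   3,  15,  15, 176], dtype=int32), array([316.01704545, 222.94318182]))
L [0.59054462 0.06418989 0.078     ] R [0.60861294 0.00342778 0.078     ] B [0.53294673 0.01316958 0.076     ] mid [0.59957878 0.03380884 0.078     ] yaw 0.2890344851137559 sep 0.06339162554882453 midB 0.0697553520756742 0.30037723654119175
tool [ 0.23295178 -0.47035882  0.40412048] [-3.14025551e+00 -1.81193139e-04  4.59803387e-01] opening 0.09182553859293759
shift tool mm (tips at key top) [ 552.25764078 -288.90746669  148.60698926] roll about tool z 0.17076890205326806
```

```bash
python3 -m crank '[[-0.02,40,-21,3,0.02],[-0.02,80,-42,6,0.04],[-0.02,120,-63,9,0.06],[-0.02,155,-81,12,0.08],[-0.02,190,-99,15,0.1],[-0.02,225,-118,18,0.12],[-0.02,260,-136,21,0.14],[-0.02,295,-154,24,0.16],[-0.02,330,-173,27,0.168],[-0.02,365,-191,30,0.168],[-0.02,400,-209,33,0.168],[-0.02,435,-228,36,0.168]]'
python3 -m crank '[[-0.02,35,-18,6,0],[-0.02,70,-37,12,0],[-0.02,105,-55,20,0],[-0.02,117,-61,30,0],[-0.02,117,-61,30,0],[-0.02,117,-61,30,0]]'
python3 - <<'E'
from h import *
s=telemetry.observe(); print(s["tool_pos"],s["tool_rot"],s["opening"],s["contact_force"])
c=vision.get_calibration("wrist"); p,d=vision.read_camera("wrist"); cv2.imwrite("pics/w1.png",p[:,:,::-1])
R=cv2.Rodrigues(c["rvec"])[0]
for P in ([.5905,.0642,.078],[.6086,.0034,.078],[.5329,.0132,.076]): print(cv2.projectPoints(np.array([P]),c["rvec"],c["tvec"],c["camera_matrix"],None)[0].ravel())
E
```

```text
time: 1.1
tool_pos: [0.5224, -0.0712, 0.3683]
tool_rot: [-3.142, 0.0, 0.292]
contact_force: [0.5, -0.2, 0.6]
opening: 0.0451
grip_force: 0.0
time: 1.6
tool_pos: [0.616, 0.0195, 0.3373]
tool_rot: [-3.141, 0.003, 0.293]
contact_force: [-0.5, -0.3, -0.5]
opening: 0.0455
grip_force: 0.0
[0.61599861 0.01948912 0.33730409] [-3.14083526e+00  2.98931734e-03  2.93330715e-01] 0.04546825900649875 [-0.54454518 -0.25053058 -0.50608792]
[254.60869744 223.66963891]
[342.50898566 224.10123738]
[301.1472257  306.85312417]
```

View pics/w1.png

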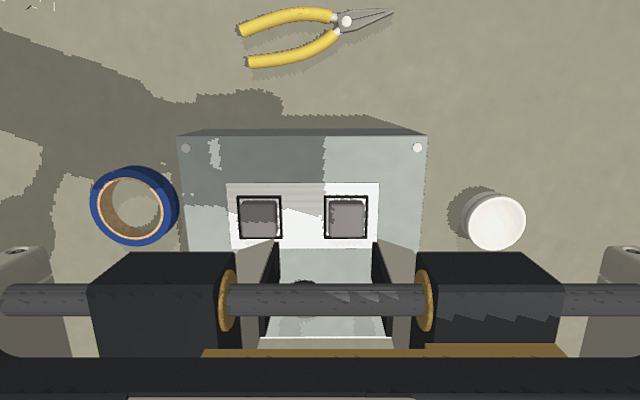

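The wrist view shows the pliers, tape and tin clear of the work, and the keys at about (260,217) and (346,217). That is a few pixels off the prediction, so I'll measure finer.

```bash
python3 - <<'E'
from h import *
s=telemetry.observe(); c=vision.get_calibration("wrist"); p,d=vision.read_camera("wrist")
R=cv2.Rodrigues(c["rvec"])[0]; o=-R.T@np.ravel(c["tvec"])
K=np.linalg.inv(c["camera_matrix"])
vs,us=np.mgrid[185:245,225:385]
ry=np.stack([us,vs,np.ones_like(us)],-1)@K.T
W=(ry*d[185:245,225:385,None])@R+o
z=W[...,2]; print("cam",o,"box top z",np.median(W[:10,:,2]),"hist",np.histogram(z,bins=np.arange(.055,.09,.002)))
th=np.median(z[5:55,70:85])  # box top between keys
m=((z>th+.009)&(z<th+.016)).astype(np.uint8)
n,_,st,ce=cv2.connectedComponentsWithStats(m)
for i in range(1,n):
    if st[i,4]>300: print(st[i],[W[...,k][_==i].mean() for k in range(3)], ray(c,ce[i]+[225,185],.078))
t=cv2.resize(p[180:330,200:430,::-1],None,fx=3,fy=3,interpolation=0); cv2.imwrite("pics/w2.png",t)
E
```

```text
cam [0.68835235 0.03957468 0.31794393] box top z 0.0671720072792435 hist (array([   0,    0,    0,    0,   81, 2603, 3425,  782,   96,   79,  451,
       1829,   62,    0,    0,    0,    0]), array([0.055, 0.057, 0.059, 0.061, 0.063, 0.065, 0.067, 0.069, 0.071,
       0.073, 0.075, 0.077, 0.079, 0.081, 0.083, 0.085, 0.087, 0.089]))
[ 103   17   35   34 1105] [np.float64(0.6123970161268383), np.float64(0.0017125779318052537), np.float64(0.07771940148232602)] [0.61253878 0.00177396 0.078     ]
[  14   18   37   34 1127] [np.float64(0.5934953457976493), np.float64(0.06244836892527341), np.float64(0.07772389777895283)] [0.59365783 0.06244104 0.078     ]
```

View pics/w2.png

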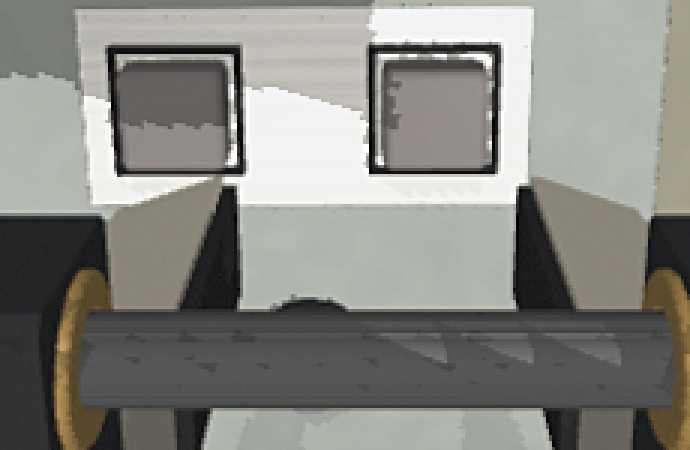

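```bash
python3 -m crank '[[-0.02,-5,-9,10,0],[-0.02,-10,-17,25,0],[-0.02,-10,-17,45,0],[-0.02,-10,-17,60,0],[-0.02,-10,-17,60,0],[-0.02,-10,-17,60,0]]'
python3 - <<'E'
from h import *
s=telemetry.observe(); print(s["tool_pos"],s["tool_rot"],s["opening"],s["contact_force"],s["qvel"].round(3))
report(np.array([.5921,.0633,.078]),np.array([.6106,.0026,.078]),np.array([.535,.0125,.076]))
p,d=vision.read_camera("wrist"); cv2.imwrite("pics/w3.png",p[:,:,::-1])
p,d=vision.read_camera("side"); cv2.imwrite("pics/s3.png",cv2.resize(p[150:300,240:420,::-1],None,fx=4,fy=4))
E
```

```text
time: 2.2
tool_pos: [0.6013, 0.0313, 0.2792]
tool_rot: [3.142, 0.0, 0.29]
contact_force: [-0.2, 0.2, 0.8]
opening: 0.045
grip_force: 0.0
[0.60129643 0.0312746  0.27922715] [3.14153944e+00 4.88738670e-04 2.90294907e-01] 0.04503772107807855 [-0.15625965  0.16077038  0.84946089] [ 0.006 -0.016 -0.036  0.002  0.004  0.002]
L [0.5921 0.0633 0.078 ] R [0.6106 0.0026 0.078 ] B [0.535  0.0125 0.076 ] mid [0.60135 0.03295 0.078  ] yaw 0.29583412501017686 sep 0.06345659934159727 midB 0.0694300007201498 0.2989754497901709
tool [0.60129643 0.0312746  0.27922715] [3.14153944e+00 4.88738670e-04 2.90294907e-01] opening 0.04503772107807855
shift tool mm (tips at key top) [ 0.54224198 -1.59119889 23.22680107] roll about tool z -0.005539217841112942
```

View pics/s3.png

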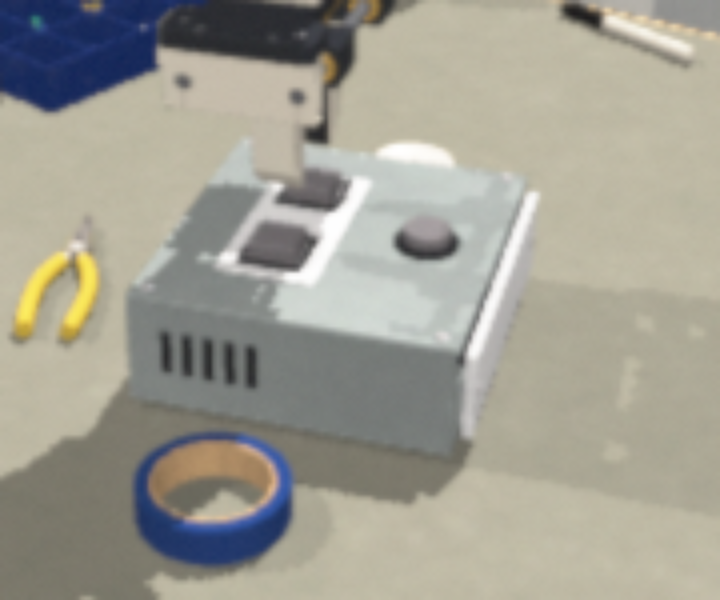

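View pics/w3.png

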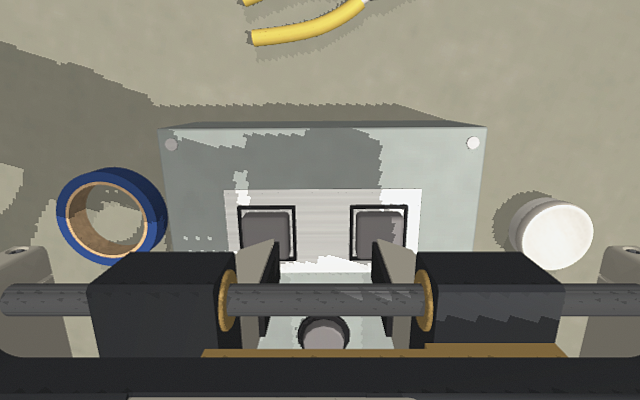

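The wrist view shows the key midpoint at column 323 and the finger midpoint at about 325, so the fingers are over both keys. The side view agrees. I'll descend now.

```bash
python3 -m crank '[[-0.02,0.5,-1,10,-0.005],[-0.02,0.5,-1,18,-0.005],[-0.02,0.5,-1,20,-0.005],[-0.02,0.5,-1,20,-0.005],[-0.02,0.5,-1,20,-0.005]]'
python3 -m crank '[[-0.02,0,0,2,0],[-0.02,0,0,4,0],[-0.02,0,0,6,0],[-0.02,0,0,8,0],[-0.02,0,0,8,0],[-0.02,0,0,8,0]]'
```

```text
time: 2.72
tool_pos: [0.6019, 0.0335, 0.2584]
tool_rot: [-3.142, 0.001, 0.297]
contact_force: [-0.3, -0.2, 0.1]
opening: 0.045
grip_force: 0.0
time: 3.22
tool_pos: [0.6021, 0.0335, 0.2514]
tool_rot: [3.141, -0.001, 0.297]
contact_force: [-2.0, 0.1, 6.1]
opening: 0.0448
grip_force: 3.1
```

```bash
python3 -m crank '[[-0.02,0,0,2,0],[-0.02,0,0,4,0],[-0.02,0,0,4.5,0],[-0.02,0,0,4.5,0],[-0.02,0,0,4.5,0]]'
```

```text
time: 3.63
tool_pos: [0.602, 0.0335, 0.2491]
tool_rot: [3.14, -0.003, 0.297]
contact_force: [-5.5, -0.0, 20.2]
opening: 0.0448
grip_force: 9.7
```

```bash
for i in 1 2 3; do python3 -m crank '[[-0.02,0,0,0,0],[-0.02,0,0,0,0],[-0.02,0,0,0,0],[-0.02,0,0,0,0],[-0.02,0,0,0,0],[-0.02,0,0,0,0],[-0.02,0,0,0,0],[-0.02,0,0,0,0],[-0.02,0,0,0,0],[-0.02,0,0,0,0],[-0.02,0,0,0,0],[-0.02,0,0,0,0]]' | grep -E 'time|contact|tool_pos'; done
python3 - <<'E'
from h import *
p,d=vision.read_camera("side"); cv2.imwrite("pics/s4.png",cv2.resize(p[150:300,240:420,::-1],None,fx=4,fy=4))
E
```

```text
time: 4.63
tool_pos: [0.602, 0.0335, 0.2491]
contact_force: [-5.5, -0.1, 19.8]
time: 5.63
tool_pos: [0.602, 0.0335, 0.2491]
contact_force: [-6.0, -0.3, 20.1]
time: 6.63
tool_pos: [0.602, 0.0335, 0.2491]
contact_force: [-5.7, -0.5, 19.6]
```

View pics/s4.png

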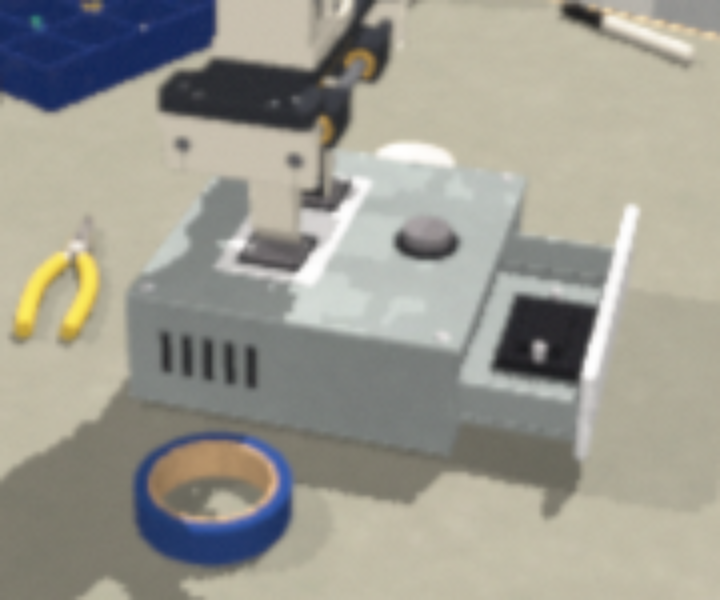

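The side view shows both keys down and the drawer out, with its front plate at about crop (605,330). I'll hold a little longer to check that it has stopped moving.

```bash
python3 -m crank '[[-0.02,0,0,0,0],[-0.02,0,0,0,0],[-0.02,0,0,0,0],[-0.02,0,0,0,0],[-0.02,0,0,0,0],[-0.02,0,0,0,0],[-0.02,0,0,0,0],[-0.02,0,0,0,0],[-0.02,0,0,0,0],[-0.02,0,0,0,0],[-0.02,0,0,0,0],[-0.02,0,0,0,0]]' | grep -E 'time'
python3 - <<'E'
from h import *
def plate(p):
    m=(cv2.cvtColor(p,cv2.COLOR_RGB2GRAY)[195:270,355:405]>185).astype(np.uint8); n,l,s,ce=cv2.connectedComponentsWithStats(m); i=1+s[1:,4].argmax(); return s[i],ce[i]
a=cv2.imread("pics/s4.png"); a=cv2.resize(a,(180,150),interpolation=cv2.INTER_AREA)[45:120,115:165].astype(int)
p,d=vision.read_camera("side"); print(plate(p), np.abs(a-p[195:270,355:405,::-1]).mean())
c=vision.get_calibration("side")
# predicted top-centre/ends of plate front edge at z=.0595 for travel 0.055
k=np.array([.60135,.03295]); ex=np.array([np.cos(.296),np.sin(.296)]); ey=np.array([-ex[1],ex[0]])
for t in (.045,.055):
    for y in (-.084,.084):
        q=k+ex*(-.025-.0865-t)+ey*y
        print(t,y,[cv2.projectPoints(np.array([[*q,z]]),c["rvec"],c["tvec"],c["camera_matrix"],None)[0].ravel().round(1) for z in (.0115,.0595)])
E
```

```text
time: 7.68
(array([ 17,   0,  33,  69, 699], dtype=int32), array([35.34048641, 17.35050072])) 1.767288888888889
0.045 -0.084 [array([390.5, 219.4]), array([392.5, 200.6])]
0.045 0.084 [array([378.5, 264. ]), array([380.5, 243. ])]
0.055 -0.084 [array([395. , 220.1]), array([397.1, 201.3])]
0.055 0.084 [array([383.8, 265. ]), array([385.9, 244. ])]
```

The plate corners, at about (398,201) and (385,264), match 55 mm of travel, and the plate is no longer moving. I'll release the keys straight up.

```bash
python3 -m crank '[[-0.02,0,0,-5,0],[-0.02,0,0,-15,0],[-0.02,0,0,-35,0],[-0.02,0,0,-60,0],[-0.02,0,0,-90,0],[-0.02,0,0,-110,0],[-0.02,0,0,-110,0],[-0.02,0,0,-110,0],[-0.02,0,0,-110,0]]'
python3 - <<'E'
from h import *
p,d=vision.read_camera("side"); cv2.imwrite("pics/s5.png",cv2.resize(p[150:300,240:420,::-1],None,fx=4,fy=4))
E
```

```text
time: 8.48
tool_pos: [0.6015, 0.0335, 0.3553]
tool_rot: [-3.141, 0.002, 0.297]
contact_force: [-0.6, -0.1, -0.5]
opening: 0.0449
grip_force: 0.0
```

View pics/s5.png

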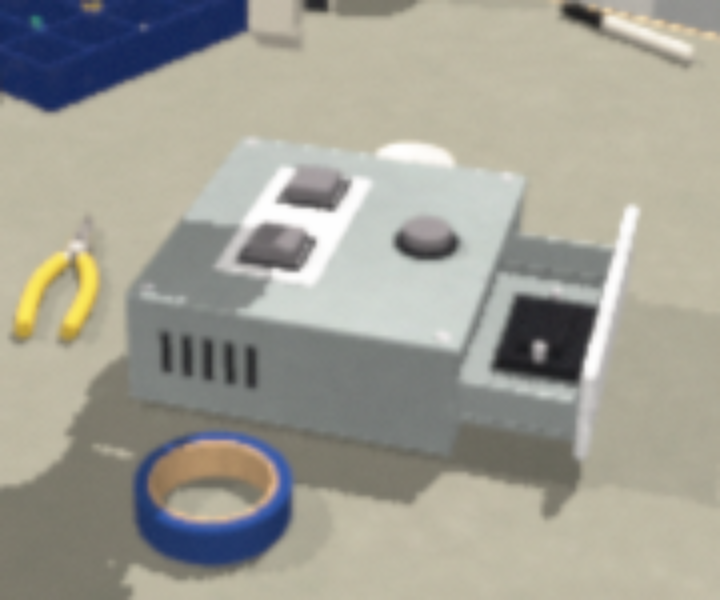

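Both keys are back up, the drawer is out, and the tin, tape and pliers haven't moved.

```bash
python3 -c "
from cell import ticket; print(ticket.hand_in())"
```

```text
the job is handed in; nothing more can be done
None
```

The drawer is unlocked and fully out: both keys were pressed together, held until it stopped, then released; the arm backed off clear, the round button and loose items were not touched, and the job was handed in at about 8.5 s.

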